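# Bolt the tilting dish table level and load the dish

### The job

The spring-loaded dish table stands tilted from pouring wedge plates and is wanted level for the next pour. Press it gently down against its spring until it lies level on its rubber buffers, without ramming them, and while it is held down slide its bolt fully home into the keeper without forcing it, so that the table stays level by itself. Then set the covered petri dish flat inside the wire ring on the table, let go of everything, and leave everything else where it stands.

Things in the scene. Friction and masses are not known exactly. Their poses are not given: they have to be found in the camera images.
- stand: the fixed grey base (190 x 164 x 16 mm) of the dish table, standing on the worktop. Origin: centre of its underside. Its x axis points from the hinge to the table's free edge (away from the robot at yaw 0), z up. Hinge axis: parallel to y, through (-78, 0, 46) mm.
- hinge (a point): point on the hinge axis at mid-width, 46 mm above the worktop, turns with the table: its x axis runs along the table towards the free edge, y along the hinge axis, z out of the table's top.
- table (a joint): tilt of the aluminium dish table (154 x 130 x 6 mm, top face 3 mm above the hinge axis, free edge 152 mm from it), rad: 0.26 = sprung up to its stop (start), 0 = level. A spring lifts it: pressing on the thumb piece, it takes 6 to 11 N (depending on the grasp) to bring the table down to its buffers, and more to press it on into them.
- ring (a point): centre of the wire ring on the table's top face, 55 mm from the hinge axis: inner diameter 68 mm, 3 mm high wire 5 mm thick, with gaps about 45 mm wide at its +y and -y sides for the fingers. Level: 49 mm above the worktop.
- bolt (a joint): travel of the steel bolt (flat bar, 9 mm wide, 7 mm high, square tip) that slides parallel to the hinge axis on the table's top, near the free edge, m: 0 = drawn back, 0.022 = fully home; it moves towards the stand's -y. Rubs with about 2 N, stays where left. Its tip meets the keeper at 0.007; if the table is not low enough it stops there.
- thumb (a point): centre of the bolt's upright black thumb piece: 16 mm (x, along the table) x 12 mm (y, the way it slides) x 24 mm high (z, out of the table); it moves with bolt and table. Under it a steel collar, 22 mm across, its top 12 mm below this point. 128 mm from the hinge axis along x and 32 mm above it when level.
- keeper: steel upright beside the table at the stand's -y, with the window that takes the bolt: 0.5 mm free above the bar and 3 mm below it when the table is level. Origin coincides with the stand's. 66 mm tall, fixed to the stand; window centre at (50, -75.5, 54) mm. The bolt must go in freely: over 25 N between bolt and keeper is forcing it (about 12 N rest on it in the end).
- buffers: two domed rubber buffers (16 mm across) on posts of the base, under the table's free edge at (63, -45) and (63, 45) mm in the stand's frame. The table touches them at about 0.018 rad and must squeeze them: they give 2.3 mm for 10 N. The bolt passes once they carry about 6 N (about 15 N in all at the thumb piece), and then they hold it free of play; over 15 N (25 N at the thumb piece) is ramming. Origin coincides with the stand's.
- dish: the covered petri dish of clear plastic, 63 mm across, 15 mm high, standing on the worktop to the robot's left or right of the table. Origin: centre of its underside, z up.
- beaker: bystander: the empty glass beaker nearest the table, 74 mm across, 93 mm high. Origin: centre of its underside.
- dropper_bottle: bystander: amber dropper bottle, 34 mm across, 107 mm high. Origin: centre of its underside.
- timer: bystander: low bench timer, 62 x 66 x 19 mm. Origin: centre of its underside.
Things that resemble listed ones, but are neither listed nor needed, are in the scene too. What is shaped like the dish but purple or red is not meant.

How it is judged:
By the outcome, as a careful person would: the job done as asked, in the order asked, and still so for the second after the job is handed in, with the robot touching nothing.
It also fails if it takes over 61 s, if anything falls off the work surface, if the arm or the gripper's body presses on something with over 40 N, if the wrist force passes 120 N, or if a joint passes its speed limit or range.

### The arm

A 6-joint arm with a two-finger parallel gripper is mounted at the origin on a cart in front of the work surface, level with it; the furniture and walls round the work are solid. World frame = base frame: x ahead of the robot, y to its left, z up, the work surface at z = 0. Lengths are in m, angles in rad, forces in N, time in s.
With the tool pointing down it reaches from about 0.4 to 0.825 m from the base axis. Payload 7 kg.
Tool frame: the origin (TCP) lies at the very end of the fingers, on their centre line; the grasp point (between the pads) lies 19 mm behind it (tcp_to_grasp is the distance from the TCP to the grasp point, in m); x points along the fingers, z is the direction in which the jaws open and shut, and the axes are right-handed (so a half turn about x gives the same grasp; the last joint's range is limited). The gripper opens to 88 mm and grips with 3 to 60 N. Pads are 19 mm wide; open, the fingers measure 130 mm over their backs; the gripper's body (78 mm by 193 mm) begins 47 mm behind the grasp point.
Start: joints at [-0.825, 0.359, 0.012, 0, -1.224, -0.288], TCP at [0.298, -0.605, 0.227] pointing down, gripper open.
Joint ranges: [-3.07, 3.07], [-1.43, 2.12], [-1.02, 1.25], [-3.03, 1.67], [-3.05, -0], [-3.03, 3.03]. Speed limits (rad/s): [2.39, 2.39, 3.01, 3.14, 3.14, 3.14].

### API

Orientations are given as [roll, pitch, yaw] about the fixed x, y, z axes, in that order (R = Rz(yaw) Ry(pitch) Rx(roll)).
In Python, from station import get_state, grab_frame, job_done, tcp_to_grasp gives the robot as it stands. The module is installed in compiled form; this text tells all that it offers.
- The arm moves only by the shell command python3 -m crank 'ROWS' [FORCE]. ROWS is JSON, a list of rows, each a list of 7 numbers: the shift along the tool's x, y, z in m, then the turn, a rotation vector about the tool's x, y, z in rad, then the opening, from 0 (shut) to 1 (fully open). In form: [[x, y, z, wx, wy, wz, fingers], ...]. A call has 1 to 10 rows; each row is the pose to reach, as a shift and turn from the pose commanded when the call began, along the tool's axes at that moment; what a row does not reach only later rows make up. A row lasts 1/8 s, in which the tool goes at most 62.5 mm and 10.7 degrees, less where a joint would pass 70% of its speed; a pose out of reach is approached as far as the arm can. A call with a gripper value outside its range is refused whole. The fingers move at their own pace and stop on an object; FORCE is the grip in N (left out, the last holds). Time passes only in rows, so rows that repeat a pose let the fingers close. It gives the time, the measured TCP pose, the force and the opening at its end, in the units of the state.
- get_state(): the state, without advancing time (a new reading comes with each control period).
- grab_frame(name): name is "scene" or "top" or "wrist"; returns a dict with "pixels" (480x640x3 uint8, red, green, blue), "vfov" (degrees; the focal length in pixels is half the picture's height over the tangent of half this angle, whatever the lens; pixels are square), "cx", "cy" (the principal point, pixels), "extrinsics" (4x4, takes a point from world to camera coordinates). Camera axes: x right, y up, looking along -z (the intrinsics and any distortion apply to the point x, -y, -z); pixel columns grow to the right and rows downward; lengths in m; the calibration is good to about 2 mm. A picture is of the moment at which its call begins. There is no depth.
- job_done(): hands the job in, once; it reports no verdict.
The state is a dict: "t": time; "q": joint angles; "qd": joint speeds; "joint_efforts": joint torques, N m; "eef_pos": TCP position; "ee_rot": TCP orientation; "force": force on the tool from outside, world axes, zero at the start; "moment": the same for the moment, N m; "width": finger opening in m.
Only numpy, scipy, OpenCV 4.12 (cv2) and the standard library are available. Lean on these libraries where they do the work, as an engineer would, in place of code of your own. Each camera call takes 0.05 s, during which the arm holds its last target.

## Working session

There is one attempt and no reset: what is moved stays moved. The work goes in short steps, Python scripts to look and compute and a shell command to move; the robot and the scene stay as the last step left them, time stands still between calls to the robot, and variables do not carry over. Pictures are saved under pics/ and viewed, and the job is handed in when it is done.

```bash
mkdir -p pics; cat > h.py <<'E'
import numpy as np,cv2
from station import *
def snap(cam,fn):
    f=grab_frame(cam); cv2.imwrite('pics/'+fn,f['pixels'][:,:,::-1]); np.savez('pics/'+fn+'.npz',E=f['extrinsics'],v=f['vfov'],c=[f['cx'],f['cy']],p=f['pixels']); 
    print(cam,f['vfov'],f['cx'],f['cy'],[k for k in f]); return f
def load(fn):
    d=np.load('pics/'+fn+'.npz'); return dict(extrinsics=d['E'],vfov=float(d['v']),cx=d['c'][0],cy=d['c'][1],pixels=d['p'])
def ray(f,u,v):
    E=np.array(f['extrinsics']); F=240/np.tan(np.radians(f['vfov'])/2)
    d=np.array([(u-f['cx'])/F,-(v-f['cy'])/F,-1]); R=E[:3,:3]
    return -R.T@E[:3,3],R.T@d
def onz(f,u,v,z):
    o,d=ray(f,u,v); return o+d*(z-o[2])/d[2]
def proj(f,P):
    E=np.array(f['extrinsics']); F=240/np.tan(np.radians(f['vfov'])/2)
    c=E[:3,:3]@np.array(P)+E[:3,3]; return f['cx']+F*c[0]/-c[2], f['cy']-F*c[1]/-c[2]
def tri(f,a,g,b):
    o1,d1=ray(f,*a);o2,d2=ray(g,*b)
    A=np.stack([d1,-d2],1); s=np.linalg.lstsq(A,o2-o1,rcond=None)[0]
    p,q=o1+s[0]*d1,o2+s[1]*d2; return (p+q)/2,np.linalg.norm(p-q)
E
python3 - <<'E'
from h import *
for c in ['scene','top','wrist']:
    f=snap(c,c+'0.png'); print(np.round(f['extrinsics'],3).tolist())
print(get_state(),tcp_to_grasp)
E
```

```text
scene 43.737380160156675 320.40357221907885 245.53976130955647 ['pixels', 'vfov', 'cx', 'cy', 'extrinsics']
[[-0.762, -0.648, 0.013, 0.37], [0.393, -0.447, 0.803, -0.248], [-0.515, 0.617, 0.595, -1.294], [0.0, 0.0, 0.0, 1.0]]
top 47.33957351698337 316.8983591729056 242.35170818374925 ['pixels', 'vfov', 'cx', 'cy', 'extrinsics']
[[-0.005, -1.0, 0.003, -0.015], [0.984, -0.004, 0.178, -0.492], [-0.178, 0.004, 0.984, -1.181], [0.0, 0.0, 0.0, 1.0]]
wrist 68.74770579266662 320.9883461526826 246.7560169283676 ['pixels', 'vfov', 'cx', 'cy', 'extrinsics']
[[-0.441, 0.897, 0.002, 0.673], [-0.857, -0.421, -0.297, 0.038], [-0.266, -0.133, 0.955, -0.392], [0.0, 0.0, 0.0, 1.0]]
{'t': 0.15, 'q': array([-8.24897163e-01,  3.59251923e-01,  1.12737276e-02, -2.45084003e-04,
       -1.22408388e+00, -2.88076880e-01]), 'qd': array([ 0.00172094, -0.00360453,  0.00200588,  0.00112512,  0.00011008,
       -0.00058578]), 'joint_efforts': array([ 1.49622287e-03, -5.83273888e+01,  2.93295372e+01,  7.00110510e+00,
        8.92934971e-03, -1.09574066e-04]), 'eef_pos': array([ 0.29814834, -0.60518211,  0.22582242]), 'ee_rot': array([0.10802738, 1.56950977, 2.13656256]), 'force': array([-0.00797066,  0.75792927, -0.28923079]), 'moment': array([ 0.02970448,  0.00261332, -0.04262012]), 'width': 0.08786147372567644} 0.0188
```

View pics/scene0.png

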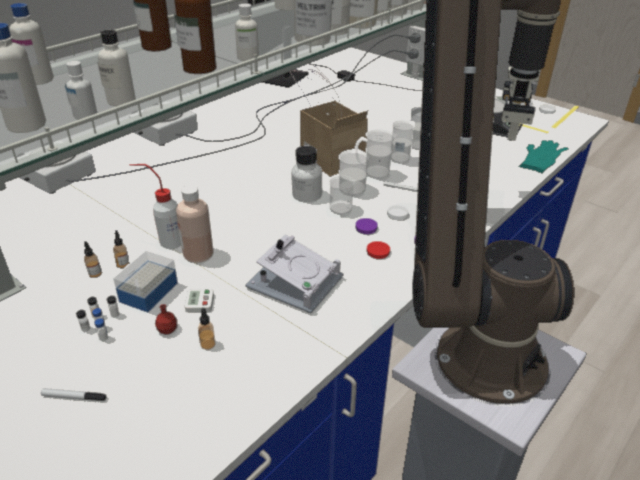

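View pics/top0.png

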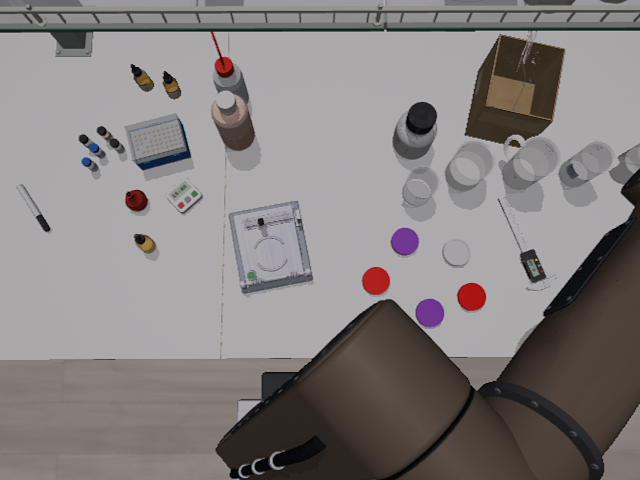

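View pics/wrist0.png

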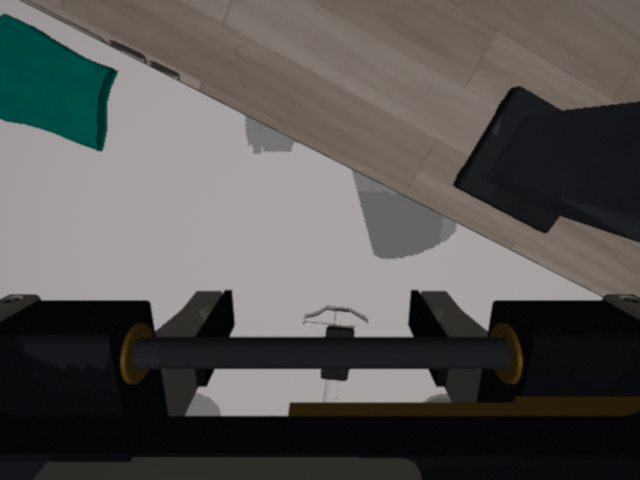

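The top view shows the table at about (270,247), the thumb piece at (262,222) and the clear dish at (456,253), with purple and red decoys beside it. The keeper should be on the right. I'll zoom in on these.

```bash
python3 - <<'E'
from h import *
a=cv2.imread('pics/top0.png'); cv2.imwrite('pics/z1.png',cv2.resize(a[190:305,215:330],None,fx=5,fy=5,interpolation=cv2.INTER_CUBIC))
b=cv2.imread('pics/scene0.png'); cv2.imwrite('pics/z2.png',cv2.resize(b[195:315,235:355],None,fx=5,fy=5,interpolation=cv2.INTER_CUBIC))
f=load('top0.png'); g=load('scene0.png')
for n,(u,v),z in [('dish',(456,252),.013),('thumb',(262,221),.1),('beaker',(421,187),0),('timer',(185,195),.019),('drop',(146,243),.05)]: print(n,onz(f,u,v,z))
E
```

```text
dish [ 0.47412853 -0.3353122   0.013     ]
thumb [0.52920392 0.10116338 0.1       ]
beaker [ 0.63218465 -0.26364541  0.        ]
timer [0.60954361 0.28844993 0.019     ]
drop [0.49120119 0.36333002 0.05      ]
```

View pics/z1.png

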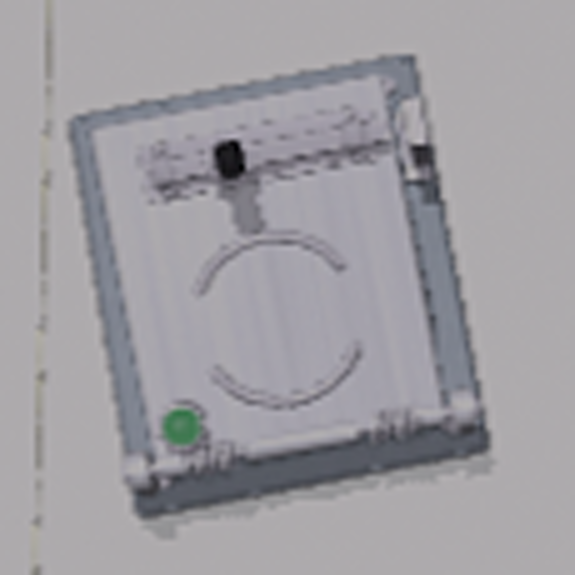

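View pics/z2.png

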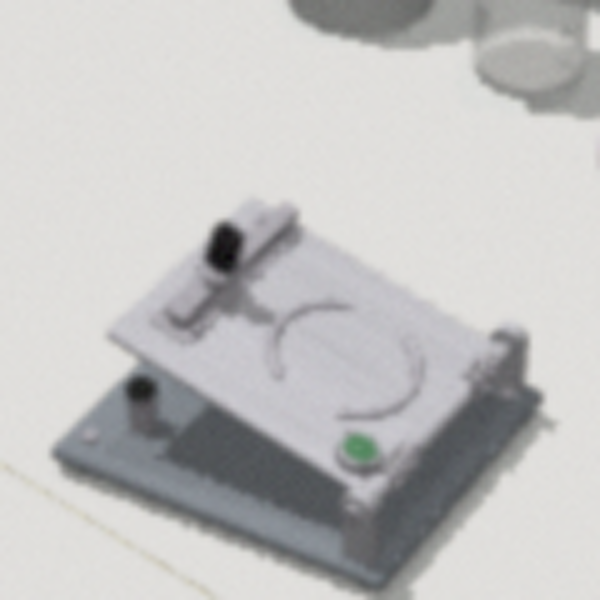

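```bash
python3 - <<'E'
from h import *
f=load('top0.png'); g=load('scene0.png')
c=[(72,120),(412,57),(487,450),(143,515)]
P=[onz(f,215+(x+.5)/5-.5,190+(y+.5)/5-.5,.016) for x,y in c]
for p in P: print(p)
P=np.array(P); print([np.linalg.norm(P[i]-P[(i+1)%4]) for i in range(4)])
C=P.mean(0); ex=(P[0]+P[1]-P[2]-P[3]); ey=P[0]+P[3]-P[1]-P[2]
print('C',C,np.degrees(np.arctan2(ex[1],ex[0])),np.degrees(np.arctan2(-ey[0],ey[1])))
yaw=.5*(np.arctan2(ex[1],ex[0])+np.arctan2(-ey[0],ey[1])); print(yaw)
t,r=tri(f,(215+230.5/5-.5,190+148/5-.5),g,(235+227/5-.5,195+240/5-.5)); print('thumb top-ish',t,r)
th=.26
R=np.array([[np.cos(yaw),-np.sin(yaw),0],[np.sin(yaw),np.cos(yaw),0],[0,0,1]])
C0=C.copy();C0[2]=0
for th in (.26,0):
  H=np.array([-.078,0,.046]); 
  T=lambda p: C0+R@(H+np.array([p[0]*np.cos(th)-p[2]*np.sin(th),p[1],p[0]*np.sin(th)+p[2]*np.cos(th)]))
  for n,p in [('thumb',(.128,0,.032)),('thumbtop',(.128,0,.044)),('ring',(.055,0,.003))]:
    print(th,n,T(p),proj(f,T(p)),proj(g,T(p)))
print('local thumb',R.T@(t-C0))
# base corners in scene
for s in [(-.095,-.082),(-.095,.082),(.095,.082)]: print(proj(g,C0+R@np.array([*s,.016])))
E
```

```text
[0.56561374 0.18589791 0.016     ]
[0.59502161 0.02885906 0.016     ]
[ 0.41173066 -0.00542128  0.016     ]
[0.3829963 0.1495607 0.016    ]
[np.float64(0.1597686492123472), np.float64(0.18646906611958267), np.float64(0.1576232138751791), np.float64(0.1861975411572089)]
C [0.48884058 0.0897241  0.016     ] 10.923355388177338 10.555484215832557
0.18743823529886386
thumb top-ish [0.52909545 0.10215245 0.11621042] 0.0015164277967439936
0.26 thumb [0.5256556  0.0967066  0.10983079] (np.float64(263.6299323095087), np.float64(221.6222105554124)) (np.float64(282.2675157055437), np.float64(244.11001144725958))
0.26 thumbtop [0.52262467 0.09613174 0.12142747] (np.float64(263.37430079851305), np.float64(221.84323237496005)) (np.float64(283.233260784544), np.float64(240.59982953393452))
0.26 ring [0.46366952 0.08495004 0.0630386 ] (np.float64(270.60781810312443), np.float64(253.80728799193363)) (np.float64(304.8384747870096), np.float64(267.6308966922047))
0 thumb [0.53796482 0.09904123 0.078     ] (np.float64(263.9827341812531), np.float64(219.25987153691253)) (np.float64(278.27340521250454), np.float64(253.03253635316545))
0 thumbtop [0.53796482 0.09904123 0.09      ] (np.float64(263.4733628775152), np.float64(218.04653988522443)) (np.float64(278.1292374277285), np.float64(249.10953050243995))
0 ring [0.46624343 0.08543822 0.049     ] (np.float64(270.9070474344753), np.float64(253.6571811231851)) (np.float64(303.9278110644342), np.float64(271.80648284907534))
local thumb [0.04186573 0.00470947 0.11621042]
(np.float64(345.3865963085077), np.float64(273.46892398763913))
(np.float64(312.46783524737856), np.float64(312.0556416605242))
(np.float64(245.2357311944067), np.float64(285.07106297658777))
```

```bash
cat >> h.py <<'E'
from scipy.spatial.transform import Rotation as Ro
def tool(): 
    s=get_state(); return np.array(s['eef_pos']),Ro.from_euler('xyz',s['ee_rot']).as_matrix()
def toolR(yaw,th,flip=1):
    # x = -table normal, z = flip*table y
    y=np.array([-np.sin(yaw),np.cos(yaw),0]); ex=np.array([np.cos(yaw)*np.cos(th),np.sin(yaw)*np.cos(th),np.sin(th)])
    n=np.cross(ex,y); X=-n; Z=flip*y; return np.stack([X,np.cross(Z,X),Z],1)
def row(P,R,p0=None,R0=None):
    if p0 is None: p0,R0=tool()
    d=R0.T@(np.array(P)-p0); w=Ro.from_matrix(R0.T@R).as_rotvec()
    return np.round(np.r_[d,w],4).tolist()
E
python3 - <<'E'
from h import *
p,R=tool(); print(np.round(R,3))
f=load('wrist0.png'); E=f['extrinsics']; c=-E[:3,:3].T@E[:3,3]; print('cam in tool',R.T@(c-p),'look',R.T@(-E[2,:3]), 'up',R.T@E[1,:3])
for fl in(1,-1):
  print(fl,row([.50,.09,.25],toolR(.187,0,fl)))
E
```

```text
[[-0.001 -0.897 -0.442]
 [ 0.001 -0.442  0.897]
 [-1.     0.     0.001]]
cam in tool [-0.15813368  0.08064806  0.00103667] look [ 9.54682194e-01 -2.97627068e-01  1.94624191e-04] up [2.97626806e-01 9.54681914e-01 8.52934639e-04]
1 [-0.0236, -0.4883, 0.5344, 0.2707, 0.0013, -0.0003]
-1 [-0.0236, -0.4883, 0.5344, -2.8709, 0.0004, 0.0018]
```

```bash
python3 - <<'E'
from h import *
print(row([.44,.08,.26],toolR(.187,0,1)))
E
```

```text
[-0.0335, -0.43, 0.552, 0.2707, 0.0013, -0.0003]
```

```bash
python3 -m crank '[[-0.0335,-0.045,0.05,0.03,0,0,1],[-0.0335,-0.09,0.10,0.06,0,0,1],[-0.0335,-0.14,0.15,0.1,0,0,1],[-0.0335,-0.18,0.20,0.13,0,0,1],[-0.0335,-0.22,0.25,0.16,0,0,1],[-0.0335,-0.26,0.30,0.19,0,0,1],[-0.0335,-0.29,0.35,0.22,0,0,1],[-0.0335,-0.32,0.40,0.24,0,0,1],[-0.0335,-0.36,0.45,0.26,0,0,1],[-0.0335,-0.4,0.5,0.27,0,0,1]]'; python3 - <<'E'
from h import *
print(row([.44,.08,.26],toolR(.187,0,1)))
E
```

```text
t: 1.4
eef_pos: [0.431, -0.001, 0.2605]
ee_rot: [-1.321, 1.57, 0.438]
force: [1.5, -0.7, -0.6]
width: 0.0873
[0.0005, -0.0239, 0.0779, 0.0007, 0.0003, 0.0012]
```

```bash
python3 -m crank '[[0,-0.012,0.04,0,0,0,1],[0,-0.024,0.078,0,0,0,1],[0,-0.024,0.078,0,0,0,1],[0,-0.024,0.078,0,0,0,1]]'; python3 - <<'E'
from h import *
f=snap('wrist','w1.png'); snap('top','top1.png');print(get_state()['force'])
E
```

```text
t: 1.9
eef_pos: [0.44, 0.078, 0.2598]
ee_rot: [1.887, 1.57, -2.637]
force: [-1.1, 0.8, -0.3]
width: 0.0876
wrist 68.74770579266662 320.9883461526826 246.7560169283676 ['pixels', 'vfov', 'cx', 'cy', 'extrinsics']
top 47.33957351698337 316.8983591729056 242.35170818374925 ['pixels', 'vfov', 'cx', 'cy', 'extrinsics']
[-0.206287   -0.32532742 -0.30018016]
```

View pics/w1.png

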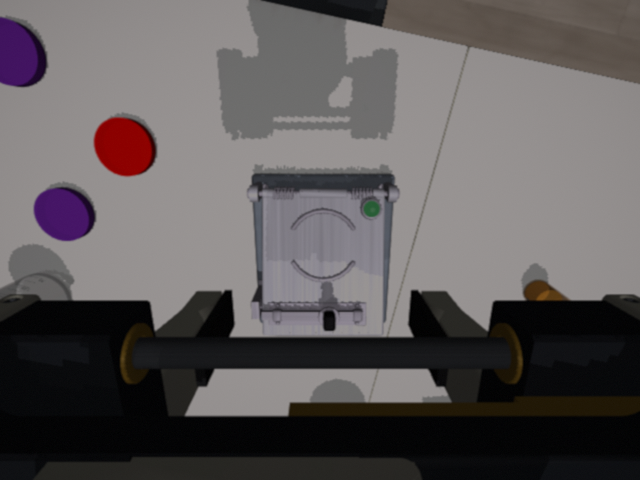

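```bash
python3 - <<'E'
from h import *
a=cv2.imread('pics/w1.png'); cv2.imwrite('pics/z3.png',cv2.resize(a[160:350,235:415],None,fx=4,fy=4,interpolation=cv2.INTER_CUBIC)[:600])
cv2.imwrite('pics/z4.png',cv2.resize(a[280:345,240:400],None,fx=5,fy=5,interpolation=cv2.INTER_CUBIC))
E
```

```text
(no output)
```

View pics/z3.png

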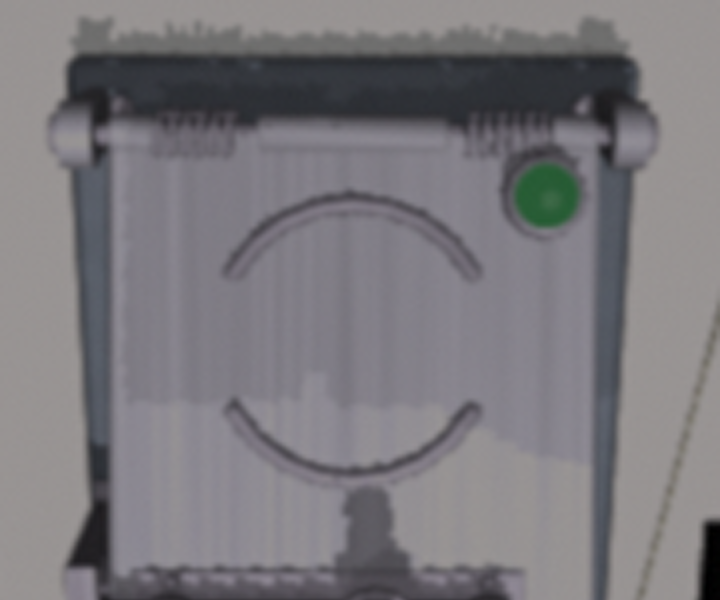

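View pics/z4.png

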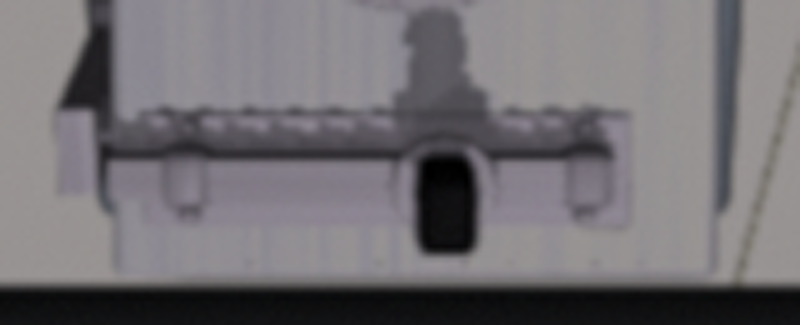

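```bash
python3 - <<'E'
from h import *
w=load('w1.png'); f=load('top1.png')
z3=lambda x,y:(235+(x+.5)/4-.5,160+(y+.5)/4-.5)
z4=lambda x,y:(240+(x+.5)/5-.5,280+(y+.5)/5-.5)
A=onz(w,*z3(68,58),.016);B=onz(w,*z3(638,58),.016)
print(A,B,np.linalg.norm(A-B)); d=B-A; yaw=np.arctan2(-d[0],d[1]); print('yaw',yaw)
# hinge end knobs z~.046
for x in (52,657): print('knob',onz(w,*z3(x,134),.046))
K=onz(w,*z3(52,134),.046)-onz(w,*z3(657,134),.046); print('yaw hinge',np.arctan2(K[0],-K[1]))
yaw=.187
ex=np.array([np.cos(yaw),np.sin(yaw),0]);ey=np.array([-np.sin(yaw),np.cos(yaw),0])
C=(A+B)/2+.095*ex; C[2]=0; print('C from rear edge',C)
C2=np.array([.4888,.0897,0])
def tilted(uv,off,C,th=.26):
    n=np.array([0,0,1.])*np.cos(th)-np.sin(th)*ex
    H=C-.078*ex+np.array([0,0,.046]); o,dd=ray(w,*uv)
    P=o+dd*((H+off*n-o)@n)/(dd@n); et=ex*np.cos(th)+np.array([0,0,np.sin(th)])
    return P,(P-H)@et,(P-H)@ey
for c in (C,C2):
  pts=[tilted(z3(*q),.006,c) for q in [(230,274),(475,274),(232,404),(475,404)]]
  print('ring ends',[ (round(q[1],4),round(q[2],4)) for q in pts], np.mean([q[0] for q in pts],0))
  print('thumb base', tilted(z4(447,155),.020,c)[1:], 'top far edge',tilted(z4(447,252),.044,c)[1:])
  for nm,q in [('tabL',(118,270)),('tabR',(717,270))]: print(nm,tilted(z4(*q),.003,c)[1:])
E
```

```text
[ 0.41361319 -0.00569671  0.016     ] [0.38361396 0.15217512 0.016     ] 0.16069682449518127
yaw 0.18778384521780547
knob [ 0.43012574 -0.00211273  0.046     ]
knob [0.40018357 0.15544501 0.046     ]
yaw hinge 0.1877999501554085
C from rear edge [0.49195738 0.09090085 0.        ]
ring ends [(np.float64(0.0371), np.float64(-0.0323)), (np.float64(0.037), np.float64(0.0319)), (np.float64(0.0712), np.float64(-0.0319)), (np.float64(0.0711), np.float64(0.032))] [0.46517982 0.08575681 0.06570472]
thumb base (np.float64(0.12101281768865663), np.float64(0.006153168253455837)) top far edge (np.float64(0.1342139089891313), np.float64(0.005631142385799732))
tabL (np.float64(0.1497109961795045), np.float64(-0.06379262913983084))
tabR (np.float64(0.1496039508419817), np.float64(0.06434818271086168))
ring ends [(np.float64(0.0403), np.float64(-0.0316)), (np.float64(0.0402), np.float64(0.0324)), (np.float64(0.0743), np.float64(-0.0312)), (np.float64(0.0743), np.float64(0.0325))] [0.46493639 0.08570613 0.06652327]
thumb base (np.float64(0.12403406797864305), np.float64(0.006726325387947069)) top far edge (np.float64(0.13718696812219902), np.float64(0.006204214921367758))
tabL (np.float64(0.15267495253609717), np.float64(-0.06305742424303651))
tabR (np.float64(0.1525681538118431), np.float64(0.06478817414764201))
```

```bash
cat >> h.py <<'E'
YAW=.1878; C=np.array([.4909,.0907,0]); 
EX=np.array([np.cos(YAW),np.sin(YAW),0]);EY=np.array([-np.sin(YAW),np.cos(YAW),0]);UZ=np.array([0,0,1.])
def tab(x,y,h,th):
    H=C-.078*EX+.046*UZ
    return H+EX*(x*np.cos(th)-h*np.sin(th))+EY*y+UZ*(x*np.sin(th)+h*np.cos(th))
def loc(P,th):
    H=C-.078*EX+.046*UZ; r=P-H
    return np.array([r@EX*np.cos(th)+r[2]*np.sin(th), r@EY, -r@EX*np.sin(th)+r[2]*np.cos(th)])
E
python3 - <<'E'
from h import *
R=toolR(YAW,.26)
for h in (.07,.022): print(tab(.128,.0058,h,.26),row(tab(.128,.0058,h,.26),R))
E
```

```text
[0.51703235 0.10156998 0.14655361] [0.1134, -0.0801, 0.0095, -0.0008, -0.0002, -0.2602]
[0.52915525 0.10387381 0.10016689] [0.1598, -0.0925, 0.0095, -0.0008, -0.0002, -0.2602]
```

```bash
python3 -m crank '[[0.03,-0.04,0.005,0,0,-0.13,0.45],[0.07,-0.08,0.0095,0,0,-0.26,0.45],[0.1134,-0.0801,0.0095,-0.001,0,-0.26,0.45],[0.1134,-0.0801,0.0095,-0.001,0,-0.26,0.45],[0.1134,-0.0801,0.0095,-0.001,0,-0.26,0.45],[0.1134,-0.0801,0.0095,-0.001,0,-0.26,0.45]]'; python3 - <<'E'
from h import *
p,R=tool(); print(loc(p,.26), row(tab(.128,.0058,.022,.26),toolR(YAW,.26)))
snap('wrist','w2.png');snap('scene','s2.png');print(get_state()['force'],get_state()['q'])
E
```

```text
t: 2.75
eef_pos: [0.5185, 0.103, 0.1489]
ee_rot: [-1.566, 1.308, 0.193]
force: [0.2, -0.4, 0.3]
width: 0.0401
[0.13026566 0.00687906 0.0717964 ] [0.0498, 0.0024, -0.0011, 0.0003, 0.0012, 0.0032]
wrist 68.74770579266662 320.9883461526826 246.7560169283676 ['pixels', 'vfov', 'cx', 'cy', 'extrinsics']
scene 43.737380160156675 320.40357221907885 245.53976130955647 ['pixels', 'vfov', 'cx', 'cy', 'extrinsics']
[ 0.39709397  0.74757372 -0.14249128] [ 0.64863899  0.03404654 -0.71383178  0.20522284 -0.5960025  -2.18790491]
```

View pics/w2.png

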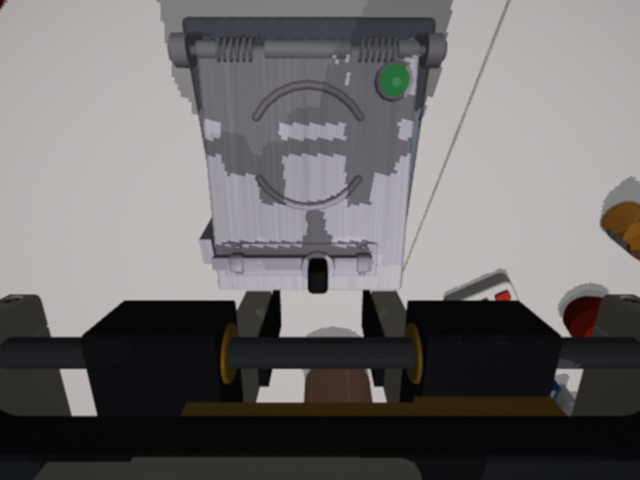

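View pics/s2.png

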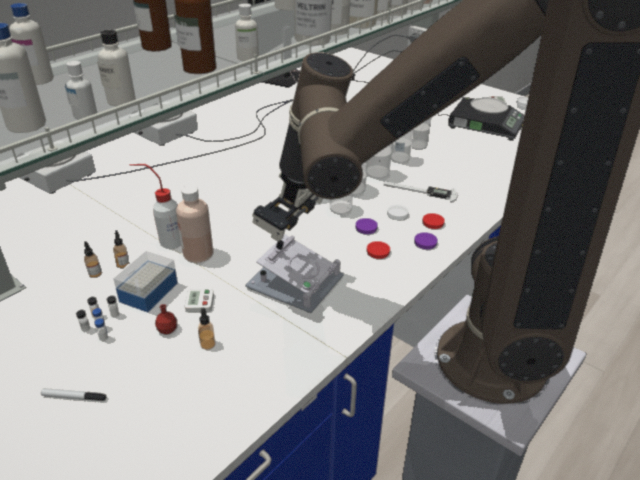

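```bash
python3 - <<'E'
from h import *
w=load('w2.png'); a=w['pixels'].astype(int)
m=(a.sum(2)<110).astype(np.uint8); m[:250]=0;m[296:]=0;m[:,:290]=0;m[:,345:]=0
n,l,s,c=cv2.connectedComponentsWithStats(m); print(s,c)
def tilted(uv,off,th=.26):
    nn=UZ*np.cos(th)-np.sin(th)*EX; o,d=ray(w,*uv); H=tab(0,0,off,th)
    return loc(o+d*((H-o)@nn)/(d@nn),th)
for k in range(1,n):
  x,y,ww,h,A=s[k]
  if A>30: print('base mid',tilted((x+ww/2-.5,y),.02),'top far',tilted((x+ww/2-.5,y+h-.5),.044),tilted((x-.5,y+h-3),.044),tilted((x+ww-.5,y+h-3),.044))
for h in (.02,.044): print(proj(w,tab(.12,.0058,h,.26)),proj(w,tab(.136,.0058,h,.26)))
for q in [(257,118),(362,118),(259,180),(361,177)]: print('ring',tilted(q,.006))
E
```

```text
[[     0      0    640    480 306615]
 [   309    259     18     34    585]] [[319.50392838 239.43140094]
 [317.44102564 275.45470085]]
base mid [0.12310198 0.00573706 0.02      ] top far [0.13516058 0.00590139 0.044     ] [0.13357813 0.00071004 0.044     ] [0.13358612 0.01110348 0.044     ]
(np.float64(317.58344538884626), np.float64(254.3631551466879)) (np.float64(317.66395861184907), np.float64(277.86964470757425))
(np.float64(317.2319513990493), np.float64(267.9945397369815)) (np.float64(317.3298455807037), np.float64(293.8248589004909))
ring [ 0.03847404 -0.03034829  0.006     ]
ring [0.03849175 0.03256655 0.006     ]
ring [ 0.07521763 -0.03111381  0.006     ]
ring [0.07337881 0.03315216 0.006     ]
```

```bash
python3 -m crank '[[0.02,0.0024,-0.001,0,0,0.003,0.45],[0.036,0.0024,-0.001,0,0,0.003,0.45],[0.046,0.0024,-0.001,0,0,0.003,0.45],[0.0488,0.0024,-0.001,0,0,0.003,0.45],[0.0488,0.0024,-0.001,0,0,0.003,0.45]]' 20; python3 - <<'E'
from h import *
p,R=tool(); print(loc(p,.26),get_state()['force']); snap('wrist','w3.png')
E
```

```text
t: 3.48
eef_pos: [0.5276, 0.1034, 0.0992]
ee_rot: [-1.571, 1.314, 0.188]
force: [0.2, -0.9, 0.5]
width: 0.0395
[0.12618079 0.00563329 0.02145442] [ 0.15775518 -0.87520937  0.46849384]
wrist 68.74770579266662 320.9883461526826 246.7560169283676 ['pixels', 'vfov', 'cx', 'cy', 'extrinsics']
```

View pics/w3.png

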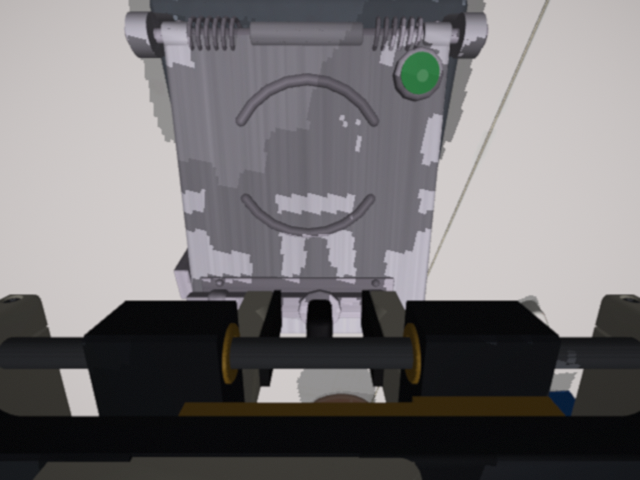

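```bash
python3 -m crank '[[0,-0.0015,0,0,0,0.003,0.1],[0,-0.0015,0,0,0,0.003,0.1],[0,-0.0015,0,0,0,0.003,0.1],[0,-0.0015,0,0,0,0.003,0.1],[0,-0.0015,0,0,0,0.003,0.1]]' 25; python3 - <<'E'
from h import *
p,R=tool(); print(loc(p,.26),get_state()['force'])
p0=p
l=loc(p,.26)
for th in (.2,.14,.08,.04,.02,.01,0): print(th,row(tab(l[0],l[1],l[2],th),toolR(YAW,th)))
E
```

```text
t: 4.15
eef_pos: [0.529, 0.1031, 0.0994]
ee_rot: [-1.574, 1.317, 0.185]
force: [2.4, -4.5, 1.7]
width: 0.0118
[0.12746883 0.00503225 0.02134347] [ 2.41045246 -4.52367     1.67430861]
0.2 [0.0077, -0.0011, 0.0, 0.0008, -0.0007, 0.0538]
0.14 [0.0154, -0.0017, 0.0, 0.0008, -0.0007, 0.1138]
0.08 [0.0232, -0.0019, 0.0, 0.0008, -0.0007, 0.1738]
0.04 [0.0283, -0.0018, 0.0, 0.0008, -0.0007, 0.2138]
0.02 [0.0309, -0.0016, 0.0, 0.0008, -0.0007, 0.2338]
0.01 [0.0322, -0.0015, 0.0, 0.0008, -0.0007, 0.2438]
0 [0.0335, -0.0014, 0.0, 0.0008, -0.0007, 0.2538]
```

```bash
python3 -m crank '[[0.004,-0.0006,-0.0006,0,0,0.03,0.1],[0.008,-0.0011,-0.0006,0,0,0.055,0.1],[0.012,-0.0014,-0.0006,0,0,0.085,0.1],[0.0155,-0.0017,-0.0006,0,0,0.115,0.1],[0.0195,-0.0019,-0.0006,0,0,0.145,0.1],[0.0232,-0.0019,-0.0006,0,0,0.175,0.1],[0.0257,-0.0019,-0.0006,0,0,0.194,0.1],[0.0257,-0.0019,-0.0006,0,0,0.194,0.1]]' 35; python3 - <<'E'
from h import *
p,R=tool(); print(p,R[2],loc(p,.06),get_state()['force'],get_state()['moment'])
snap('scene','s4.png')
E
```

```text
t: 5.15
eef_pos: [0.5373, 0.1045, 0.075]
ee_rot: [-1.579, 1.512, 0.18]
force: [-2.8, -1.4, 7.3]
width: 0.0119
[0.5372509  0.10447031 0.075047  ] [-9.98248165e-01 -5.91638714e-02 -4.87117276e-04] [0.12762167 0.00487457 0.02143286] [-2.83206928 -1.39723554  7.34732885] [-0.15520044  1.17545778  0.02187205]
scene 43.737380160156675 320.40357221907885 245.53976130955647 ['pixels', 'vfov', 'cx', 'cy', 'extrinsics']
```

```bash
python3 - <<'E'
from h import *
b=cv2.imread('pics/s4.png'); cv2.imwrite('pics/z5.png',cv2.resize(b[195:315,225:355],None,fx=5,fy=5,interpolation=cv2.INTER_CUBIC))
E
```

```text
(no output)
```

View pics/z5.png

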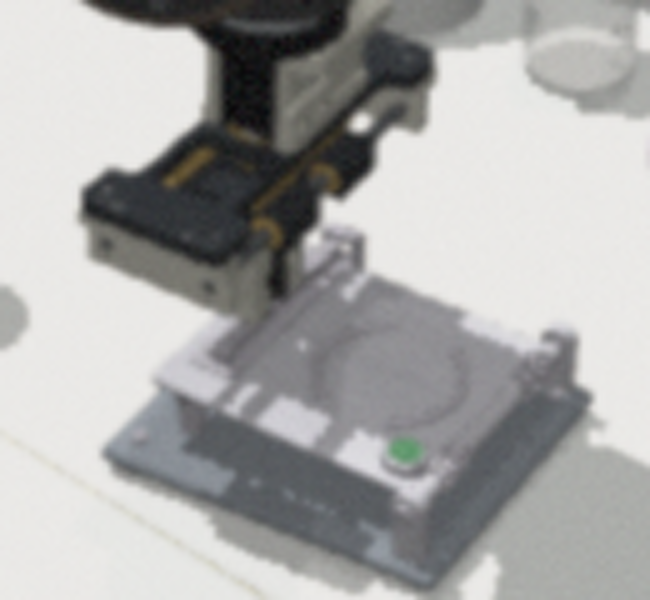

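```bash
python3 -m crank '[[0.0015,0,-0.0002,0,0,0.012,0.1],[0.003,0,-0.0002,0,0,0.024,0.1],[0.005,0.0002,-0.0002,0,0,0.039,0.1],[0.005,0.0002,-0.0002,0,0,0.039,0.1]]' ; python3 -m crank '[[0.0005,0,0,0,0,0.004,0.1],[0.001,0.0001,0,0,0,0.008,0.1],[0.001,0.0001,0,0,0,0.008,0.1]]'
```

```text
t: 5.7
eef_pos: [0.5381, 0.1046, 0.0706]
ee_rot: [-1.58, 1.549, 0.18]
force: [-0.4, 0.7, 8.6]
width: 0.0114
t: 6.08
eef_pos: [0.5382, 0.1047, 0.07]
ee_rot: [-1.577, 1.556, 0.183]
force: [0.0, -1.0, 7.9]
width: 0.0117
```

```bash
python3 -m crank '[[0.0005,0,0,0,0,0.004,0.1],[0.001,0.0001,0,0,0,0.008,0.1],[0.001,0.0001,0,0,0,0.008,0.1]]';  python3 -m crank '[[0.0004,0,0,0,0,0.003,0.1],[0.0008,0.0001,0,0,0,0.006,0.1],[0.0008,0.0001,0,0,0,0.006,0.1]]'
```

```text
t: 6.45
eef_pos: [0.5384, 0.1047, 0.0692]
ee_rot: [-1.584, 1.563, 0.176]
force: [0.1, -0.8, 9.7]
width: 0.0117
t: 6.82
eef_pos: [0.5385, 0.1047, 0.0687]
ee_rot: [-1.621, 1.569, 0.14]
force: [-1.1, -1.4, 11.9]
width: 0.012
```

```bash
python3 -m crank '[[0.0004,0,0,0,0,0.001,0.1],[0.0008,0,0,0,0,0.002,0.1],[0.0008,0,0,0,0,0.002,0.1]]';  python3 -m crank '[[0.0003,0,0,0,0,0,0.1],[0.0006,0,0,0,0,0,0.1],[0.0006,0,0,0,0,0,0.1]]'; python3 - <<'E'
from h import *
p,R=tool(); print(p,loc(p,0),R[:,0],R[:,2]@EY,R[:,2]@EX)
E
```

```text
t: 7.2
eef_pos: [0.5385, 0.1047, 0.0682]
ee_rot: [-1.931, 1.57, -0.171]
force: [-1.2, -1.2, 13.8]
width: 0.0119
t: 7.58
eef_pos: [0.5387, 0.1048, 0.0679]
ee_rot: [-1.784, 1.57, -0.023]
force: [-3.1, -0.7, 16.5]
width: 0.0119
[0.53866164 0.104765   0.06790694] [0.12754777 0.00490069 0.02190694] [ 5.85441207e-04 -1.33438880e-05 -9.99999829e-01] 0.9999977187770995 -0.002132406154109008
```

```bash
python3 -m crank '[[0.0003,0,0,0,0,0,0.1],[0.0006,0,0,0,0,0,0.1],[0.0006,0,0,0,0,0,0.1]]'; python3 - <<'E'
from h import *
print(get_state()['force']); p,R=tool(); print(loc(p,0)); snap('wrist','w5.png')
E
```

```text
t: 7.95
eef_pos: [0.5387, 0.1048, 0.0675]
ee_rot: [-1.788, 1.57, -0.028]
force: [-3.3, 0.1, 18.5]
width: 0.0117
[-3.31233742  0.07885755 18.46549639]
[0.12758651 0.00492269 0.02152245]
wrist 68.74770579266662 320.9883461526826 246.7560169283676 ['pixels', 'vfov', 'cx', 'cy', 'extrinsics']
```

View pics/w5.png

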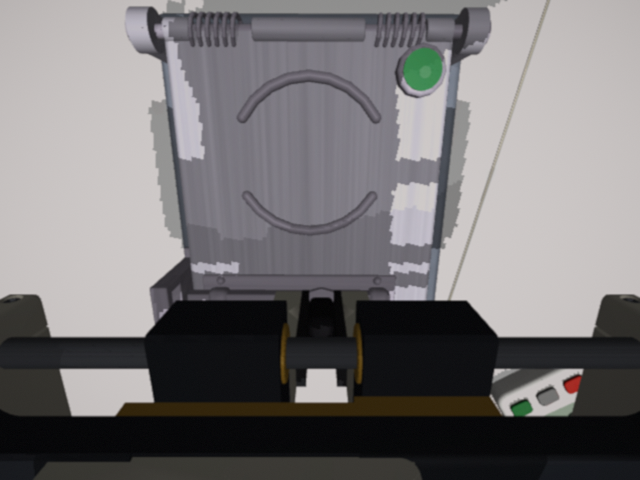

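```bash
python3 -m crank '[[0,0,-0.0015,0,0,0,0.1],[0,0,-0.003,0,0,0,0.1],[0,0,-0.0045,0,0,0,0.1],[0,0,-0.0055,0,0,0,0.1],[0,0,-0.0055,0,0,0,0.1]]'; python3 -m crank '[[0,0,-0.001,0,0,0,0.1],[0,0,-0.002,0,0,0,0.1],[0,0,-0.003,0,0,0,0.1],[0,0,-0.004,0,0,0,0.1],[0,0,-0.004,0,0,0,0.1]]'
```

```text
t: 8.62
eef_pos: [0.5397, 0.0996, 0.0676]
ee_rot: [-1.437, 1.57, 0.324]
force: [-4.1, 0.4, 19.0]
width: 0.0119
t: 9.25
eef_pos: [0.5405, 0.0956, 0.0676]
ee_rot: [-1.468, 1.57, 0.293]
force: [-3.9, -0.4, 18.9]
width: 0.012
```

```bash
python3 -m crank '[[0,0,-0.0015,0,0,0,0.1],[0,0,-0.003,0,0,0,0.1],[0,0,-0.0045,0,0,0,0.1],[0,0,-0.006,0,0,0,0.1],[0,0,-0.0075,0,0,0,0.1],[0,0,-0.009,0,0,0,0.1],[0,0,-0.009,0,0,0,0.1]]'; python3 - <<'E'
from h import *
p,R=tool(); print(loc(p,0),get_state()['force'])
E
```

```text
t: 10.12
eef_pos: [0.5421, 0.0867, 0.0675]
ee_rot: [-1.661, 1.57, 0.1]
force: [-3.6, -0.1, 19.7]
width: 0.0114
[ 0.12757419 -0.01353509  0.02150944] [-3.56509745 -0.1377281  19.67998977]
```

```bash
python3 -m crank '[[0,0,-0.001,0,0,0,0.1],[0,0,-0.002,0,0,0,0.1],[0,0,-0.003,0,0,0,0.1],[0,0,-0.003,0,0,0,0.1]]'; python3 -m crank '[[0,0,-0.0007,0,0,0,0.1],[0,0,-0.0007,0,0,0,0.1]]';python3 - <<'E'
from h import *
p,R=tool(); print(loc(p,0),get_state()['force'])
E
```

```text
t: 10.62
eef_pos: [0.5427, 0.0838, 0.0675]
ee_rot: [-1.56, 1.57, 0.201]
force: [-3.6, 0.8, 18.8]
width: 0.0118
t: 10.88
eef_pos: [0.5428, 0.0831, 0.0675]
ee_rot: [-1.549, 1.57, 0.212]
force: [-3.8, 1.3, 18.5]
width: 0.0117
[ 0.12757908 -0.01714325  0.0215029 ] [-3.80499546  1.34915513 18.4582484 ]
```

Travel is about 22.1 mm with no stop felt yet. I'll creep on in small steps until it is.

```bash
python3 -m crank '[[0,0,-0.0004,0,0,0,0.1],[0,0,-0.0004,0,0,0,0.1]]'; python3 -m crank '[[0,0,-0.0004,0,0,0,0.1],[0,0,-0.0004,0,0,0,0.1]]';python3 - <<'E'
from h import *
p,R=tool(); print(loc(p,0),get_state()['force']); snap('wrist','w6.png'); snap('scene','s6.png')
E
python3 - <<'E'
from h import *
b=cv2.imread('pics/s6.png'); cv2.imwrite('pics/z6.png',cv2.resize(b[195:315,225:355],None,fx=5,fy=5,interpolation=cv2.INTER_CUBIC))
E
```

```text
t: 11.12
eef_pos: [0.5429, 0.0831, 0.0675]
ee_rot: [-1.101, 1.57, 0.66]
force: [-4.4, 3.4, 18.2]
width: 0.0117
t: 11.38
eef_pos: [0.5429, 0.083, 0.0675]
ee_rot: [-0.855, 1.569, 0.906]
force: [-5.6, 4.0, 18.1]
width: 0.0119
[ 0.12764375 -0.01723476  0.02146882] [-5.59248272  3.95690243 18.10136261]
wrist 68.74770579266662 320.9883461526826 246.7560169283676 ['pixels', 'vfov', 'cx', 'cy', 'extrinsics']
scene 43.737380160156675 320.40357221907885 245.53976130955647 ['pixels', 'vfov', 'cx', 'cy', 'extrinsics']
```

View pics/w6.png

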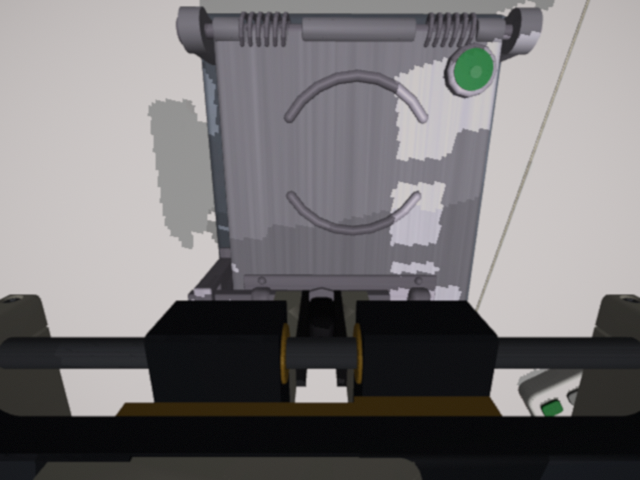

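View pics/z6.png

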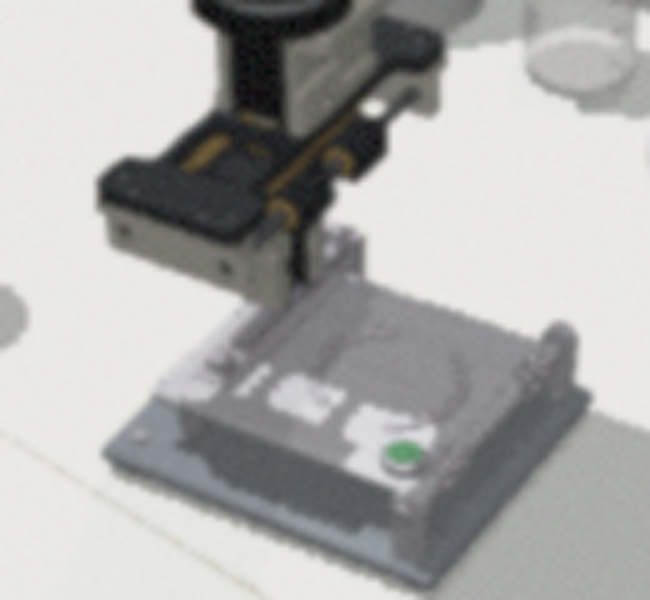

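```bash
python3 -m crank '[[-0.0004,0,0.0003,0,0,0,0.1],[-0.0008,0,0.0003,0,0,0,0.1],[-0.0008,0,0.0003,0,0,0,0.1]]'; python3 -m crank '[[-0.0004,0,0,0,0,0,0.1],[-0.0008,0,0,0,0,0,0.1],[-0.0008,0,0,0,0,0,0.1]]'
```

```text
t: 11.85
eef_pos: [0.5428, 0.083, 0.068]
ee_rot: [-0.877, 1.57, 0.883]
force: [-4.1, 2.4, 15.5]
width: 0.0117
t: 12.22
eef_pos: [0.5427, 0.083, 0.0683]
ee_rot: [-0.542, 1.57, 1.218]
force: [-2.2, 2.8, 10.5]
width: 0.0113
```

```bash
python3 -m crank '[[-0.0004,0,0,0,0,0,0.1],[-0.0008,0,0,0,0,0,0.1],[-0.0008,0,0,0,0,0,0.1]]'; python3 -m crank '[[-0.0003,0,0,0,0,0,0.1],[-0.0006,0,0,0,0,0,0.1],[-0.0006,0,0,0,0,0,0.1]]'
```

```text
t: 12.6
eef_pos: [0.5426, 0.0829, 0.0684]
ee_rot: [0.028, 1.57, 1.789]
force: [1.2, 2.7, 6.6]
width: 0.0117
t: 12.98
eef_pos: [0.5426, 0.0829, 0.0686]
ee_rot: [0.554, 1.57, 2.314]
force: [3.2, 4.4, 3.9]
width: 0.0114
```

```bash
python3 -m crank '[[0,0,0,0,0,0,0.2],[0,0,0,0,0,0,0.4],[0,0,0,0,0,0,0.4],[0,0,0,0,0,0,0.4]]'; python3 -m crank '[[-0.03,0,0,0,0,0,0.4],[-0.07,0,0,0,0,0,0.4],[-0.11,0.02,0,0,0,0,0.6],[-0.15,0.04,0,0,0,0,1],[-0.18,0.08,0,0,0,0,1],[-0.18,0.1,0,0,0,0,1],[-0.18,0.1,0,0,0,0,1]]'; python3 - <<'E'
from h import *
snap('wrist','w7.png');snap('scene','s7.png');print(get_state()['q'],get_state()['force'])
b=cv2.imread('pics/s7.png'); cv2.imwrite('pics/z7.png',cv2.resize(b[195:315,225:355],None,fx=5,fy=5,interpolation=cv2.INTER_CUBIC))
E
```

```text
t: 13.48
eef_pos: [0.5407, 0.0818, 0.0676]
ee_rot: [1.64, 1.567, -2.883]
force: [0.3, 0.9, 0.2]
width: 0.0344
t: 14.35
eef_pos: [0.4423, 0.0632, 0.2484]
ee_rot: [1.284, 1.568, 3.044]
force: [0.5, 0.2, -0.9]
width: 0.0795
wrist 68.74770579266662 320.9883461526826 246.7560169283676 ['pixels', 'vfov', 'cx', 'cy', 'extrinsics']
scene 43.737380160156675 320.40357221907885 245.53976130955647 ['pixels', 'vfov', 'cx', 'cy', 'extrinsics']
[ 5.83453005e-01 -3.86150043e-02 -4.23083019e-01 -1.20471155e-03
 -1.18978239e+00 -1.96467045e+00] [-0.13285236 -0.1044897   0.42514981]
```

View pics/w7.png

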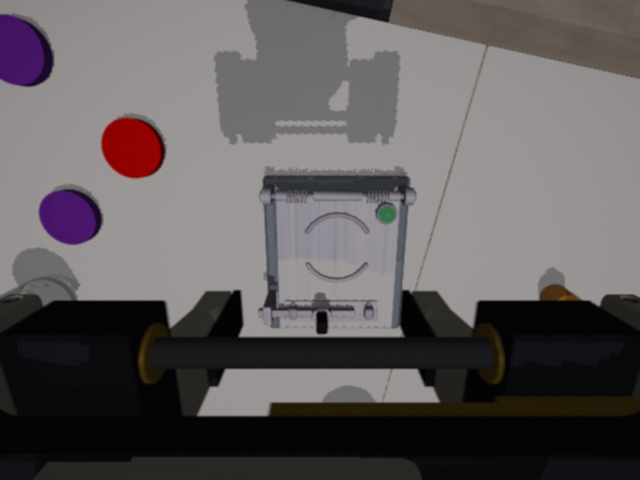

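View pics/z7.png

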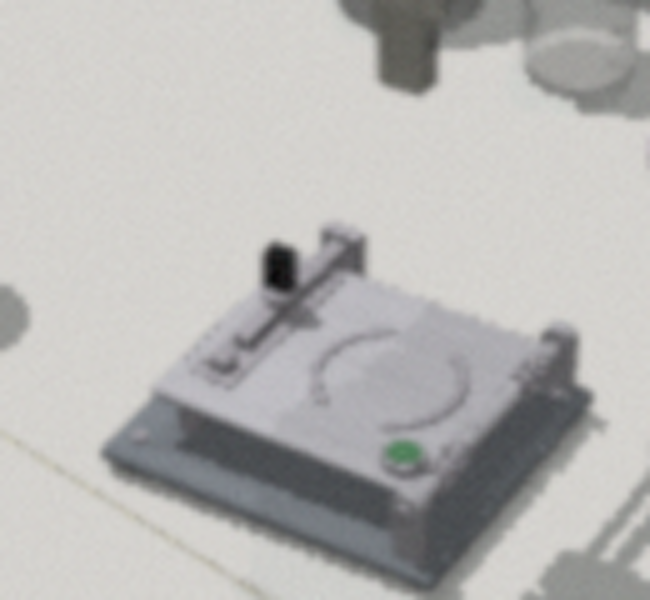

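```bash
python3 - <<'E'
from h import *
w=load('w7.png'); a=w['pixels']
cv2.imwrite('pics/z8.png',cv2.resize(cv2.imread('pics/w7.png')[185:335,255:415],None,fx=4,fy=4,interpolation=cv2.INTER_CUBIC))
f=load('top1.png'); 
p=onz(f,456,252,.013); R=toolR(YAW,0)
print('tool',tool()[0]); print(p)
t=np.array([.474-.07,-.335,.22]); print(row(t,R))
cv2.imwrite('pics/z9.png',cv2.resize(cv2.imread('pics/top1.png')[215:290,420:500],None,fx=7,fy=7,interpolation=cv2.INTER_CUBIC))
E
```

```text
tool [0.44354628 0.063478   0.24781821]
[ 0.47412853 -0.3353122   0.013     ]
[0.0283, 0.1137, -0.3839, 0.0013, -0.0003, -0.0036]
```

View pics/z8.png

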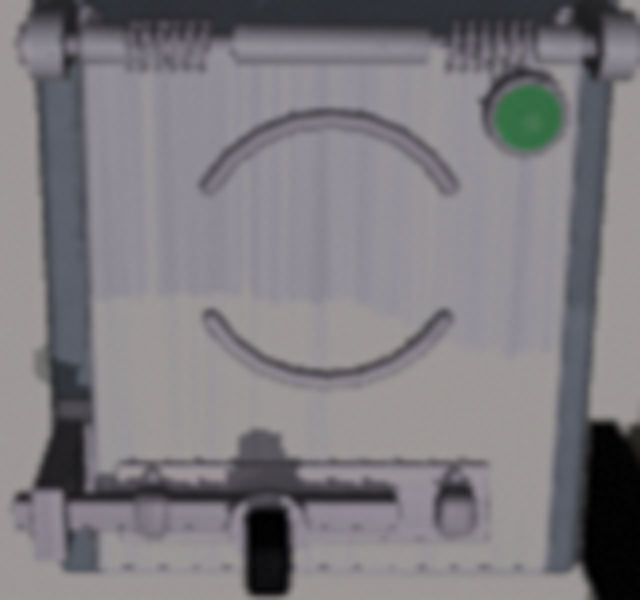

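View pics/z9.png

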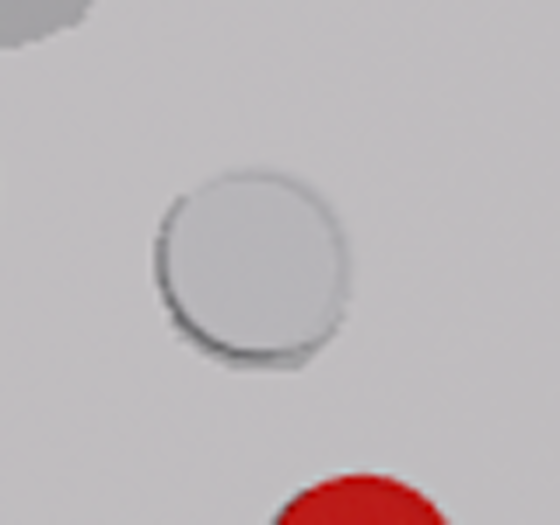

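```bash
python3 -m crank '[[0,0.01,-0.05,0,0,0,1],[0,0.03,-0.11,0,0,0,1],[0,0.05,-0.17,0,0,0,1],[0.01,0.07,-0.23,0,0,0,1],[0.02,0.09,-0.29,0,0,0,1],[0.028,0.1137,-0.35,0,0,-0.0036,1],[0.028,0.1137,-0.384,0,0,-0.0036,1],[0.028,0.1137,-0.384,0,0,-0.0036,1],[0.028,0.1137,-0.384,0,0,-0.0036,1]]'; python3 - <<'E'
from h import *
snap('wrist','w9.png')
w=load('w7.png')
z=lambda x,y:(255+(x+.5)/4-.5,185+(y+.5)/4-.5)
P=[onz(w,*z(*q),.0515) for q in [(206,188),(455,188),(208,314),(448,314)]]
for p in P: print(loc(p,0))
print('ring',np.mean(P,0),'model',tab(.055,0,.003,0))
print('thumb top far', loc(onz(w,*z(268,594),.09),0))
print('thumb base near', loc(onz(w,*z(268,505),.066),0))
E
```

```text
t: 15.58
eef_pos: [0.4037, -0.3352, 0.2194]
ee_rot: [0.859, 1.569, 2.617]
force: [0.6, 0.3, -0.8]
width: 0.0878
wrist 68.74770579266662 320.9883461526826 246.7560169283676 ['pixels', 'vfov', 'cx', 'cy', 'extrinsics']
[ 0.0378795 -0.03234    0.0055   ]
[0.0378422  0.03278453 0.0055    ]
[ 0.0728745  -0.03221431  0.0055    ]
[0.07284151 0.03232396 0.0055    ]
ring [0.46863164 0.08660916 0.0515    ] model [0.4683044  0.08640595 0.049     ]
thumb top far [ 0.13502292 -0.0160928   0.044     ]
thumb base near [ 0.12228247 -0.01605242  0.02      ]
```

View pics/w9.png

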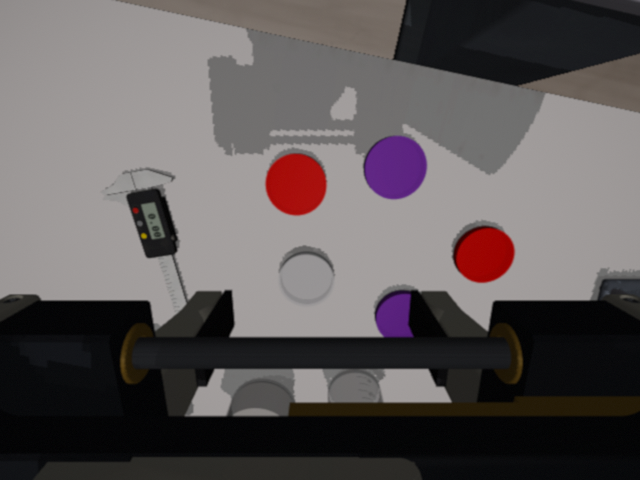

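```bash
python3 - <<'E'
from h import *
a=cv2.imread('pics/w9.png'); cv2.imwrite('pics/z10.png',cv2.resize(a[235:315,260:350],None,fx=7,fy=7,interpolation=cv2.INTER_CUBIC))
E
```

```text
(no output)
```

View pics/z10.png

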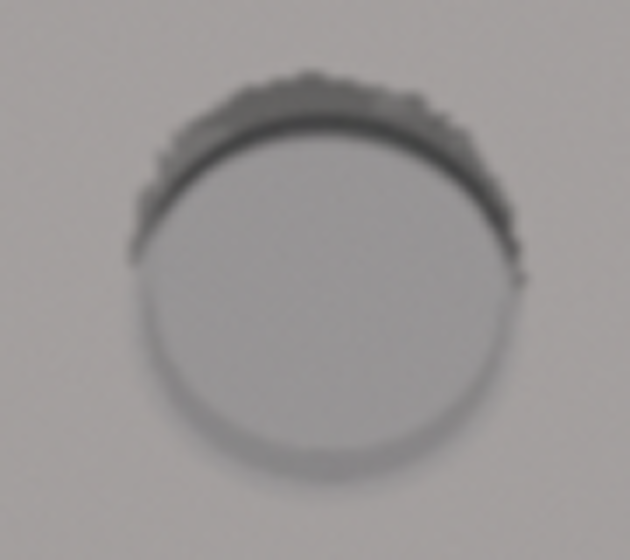

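```bash
python3 - <<'E'
from h import *
w=load('w9.png'); f=load('top1.png')
z=lambda x,y:(260+(x+.5)/7-.5,235+(y+.5)/7-.5)
t=lambda x,y:(420+(x+.5)/7-.5,215+(y+.5)/7-.5)
for y in (292,298):
  a,b=onz(w,*z(138,y),.014),onz(w,*z(515,y),.014); print((a+b)/2,np.linalg.norm(a-b))
a,b=onz(w,*z(326,118),.015),onz(w,*z(326,478),.015);print('vert',(a+b)/2,np.linalg.norm(a-b))
b=onz(w,*z(326,478),.0);print('far bottom edge z0',b)
a,b=onz(f,*t(157,267),.012),onz(f,*t(350,267),.012); print('top',(a+b)/2,np.linalg.norm(a-b))
a,b=onz(f,*t(253,170),.015),onz(f,*t(253,360),.0); print('top v',(a+b)/2,a,b,np.linalg.norm(a-b))
# ring in top image vs calib: model ring proj
print(tool()[0])
E
```

```text
[ 0.47191804 -0.3377102   0.014     ] 0.060018947657019574
[ 0.4729302 -0.3375317  0.014    ] 0.06006565656588456
vert [ 0.47324481 -0.33752042  0.015     ] 0.06157918637579637
far bottom edge z0 [ 0.51098037 -0.33146495  0.        ]
top [ 0.47263459 -0.33500219  0.012     ] 0.06321883538552889
top v [ 0.47397171 -0.33603979  0.0075    ] [ 0.50437011 -0.33565315  0.015     ] [ 0.44357331 -0.33642643  0.        ] 0.06262465964069425
[ 0.40387771 -0.33470291  0.21985996]
```

```bash
python3 - <<'E'
from h import *
R=toolR(YAW,0)
for z in (.06,.005): print(row([.4730,-.3372,z],R))
E
```

```text
[0.1598, -0.0676, -0.0156, 0.0011, 0.0009, -0.0008]
[0.2148, -0.0676, -0.0156, 0.0011, 0.0009, -0.0008]
```

```bash
python3 -m crank '[[0.03,-0.05,-0.0156,0.001,0.001,0,1],[0.08,-0.0676,-0.0156,0.001,0.001,0,1],[0.13,-0.0676,-0.0156,0.001,0.001,0,1],[0.165,-0.0676,-0.0156,0.001,0.001,0,1],[0.165,-0.0676,-0.0156,0.001,0.001,0,1]]'; python3 - <<'E'
from h import *
snap('wrist','w10.png'); snap('scene','s10.png')
print(row([.4730,-.3372,.005],toolR(YAW,0)))
E
```

```text
t: 16.25
eef_pos: [0.4719, -0.336, 0.0535]
ee_rot: [1.191, 1.566, 2.951]
force: [-0.2, 0.2, 0.9]
width: 0.0874
wrist 68.74770579266662 320.9883461526826 246.7560169283676 ['pixels', 'vfov', 'cx', 'cy', 'extrinsics']
scene 43.737380160156675 320.40357221907885 245.53976130955647 ['pixels', 'vfov', 'cx', 'cy', 'extrinsics']
[0.052, 0.0013, 0.0005, 0.0018, -0.0019, 0.0011]
```

View pics/w10.png

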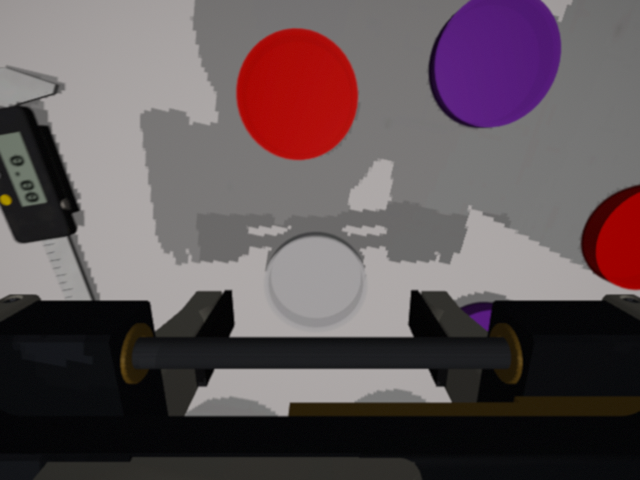

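```bash
python3 - <<'E'
from h import *
a=cv2.imread('pics/w10.png'); cv2.imwrite('pics/z11.png',cv2.resize(a[222:337,250:380],None,fx=5,fy=5,interpolation=cv2.INTER_CUBIC))
w=load('w10.png')
a,b=onz(w,266,280,.014),onz(w,365,280,.014); print((a+b)/2,np.linalg.norm(a-b))
for v in (233,237): print(v,onz(w,316,v,.015),onz(w,316,v,0))
for v in (319,327): print(v,onz(w,316,v,.015),onz(w,316,v,0))
E
```

```text
[ 0.4739776  -0.33780721  0.014     ] 0.06022283199710319
233 [ 0.44460641 -0.34297311  0.015     ] [ 0.44854515 -0.34242172  0.        ]
237 [ 0.44697469 -0.34253122  0.015     ] [ 0.45109367 -0.3419462   0.        ]
319 [ 0.49942723 -0.33274429  0.015     ] [ 0.50753826 -0.33141441  0.        ]
327 [ 0.5049783  -0.33170854  0.015     ] [ 0.51351181 -0.33029983  0.        ]
```

View pics/z11.png

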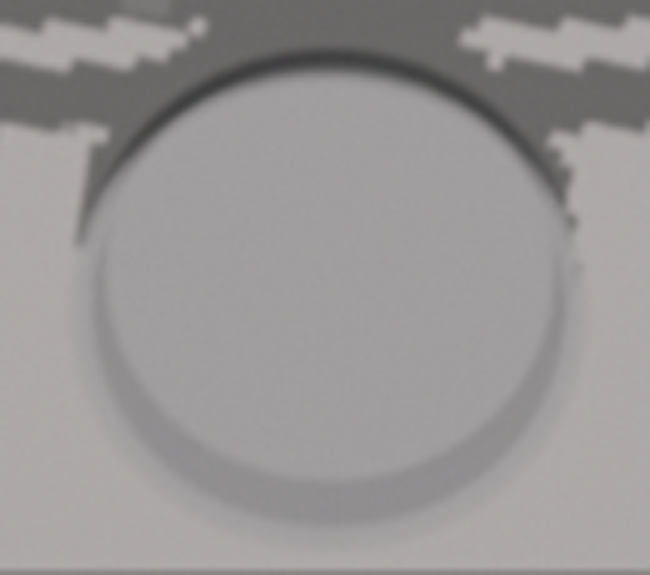

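```bash
python3 -m crank '[[0.025,0.0005,0.0005,0.002,-0.002,0.001,1],[0.042,0.0005,0.0005,0.002,-0.002,0.001,1],[0.0495,0.0005,0.0005,0.002,-0.002,0.001,1],[0.0495,0.0005,0.0005,0.002,-0.002,0.001,1]]'; python3 - <<'E'
from h import *
print(get_state()['force'],row([.4738,-.3374,.005],toolR(YAW,0)))
E
```

```text
t: 16.85
eef_pos: [0.4729, -0.3375, 0.0065]
ee_rot: [0.609, 1.57, 2.366]
force: [0.8, -0.5, -0.4]
width: 0.0876
[ 0.83216011 -0.52904023 -0.40868516] [0.0015, -0.0009, -0.0001, -0.0018, 0.0008, -0.0006]
```

```bash
python3 -m crank '[[0.002,-0.001,0,0,0,0,0.9],[0.002,-0.001,0,0,0,0,0.6],[0.002,-0.001,0,0,0,0,0.6],[0.002,-0.001,0,0,0,0,0.6],[0.002,-0.001,0,0,0,0,0.6],[0.002,-0.001,0,0,0,0,0.6]]' 12; python3 - <<'E'
from h import *
print(get_state()['force'],get_state()['width']); snap('wrist','w11.png')
E
```

```text
t: 17.6
eef_pos: [0.4739, -0.3373, 0.0045]
ee_rot: [0.204, 1.57, 1.961]
force: [-0.8, 0.8, 2.1]
width: 0.0589
[-0.79005992  0.84088679  2.13893989] 0.0589355363901107
wrist 68.74770579266662 320.9883461526826 246.7560169283676 ['pixels', 'vfov', 'cx', 'cy', 'extrinsics']
```

View pics/w11.png

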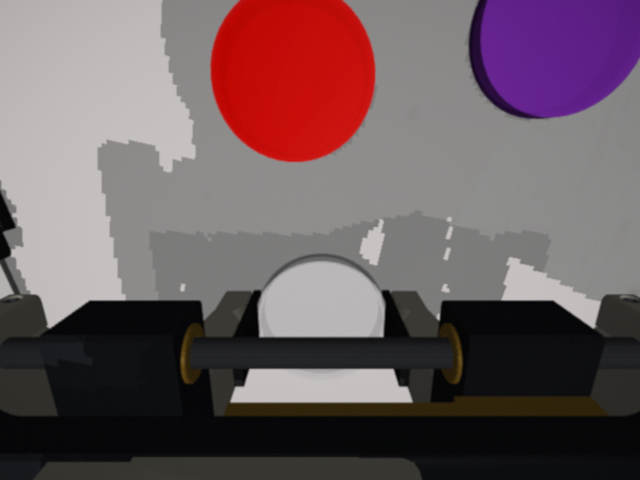

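```bash
python3 - <<'E'
from h import *
w=load('w11.png'); p,R=tool()
cv2.imwrite('pics/z12.png',cv2.resize(cv2.imread('pics/w11.png')[240:390,225:425],None,fx=4,fy=4,interpolation=cv2.INTER_CUBIC))
e=onz(w,321,255,.015); print(e, (e-p)@EX)
a,b=onz(w,258,310,.015),onz(w,386,310,.015); print((a-p)@EX,(a-p)@EY,(b-p)@EY,np.linalg.norm(a-b))
E
```

```text
[ 0.44321756 -0.3420139   0.015     ] -0.031021745057372273
-0.003980708309940259 -0.028400193949933223 0.03143023507999528 0.05983067917210897
```

View pics/z12.png

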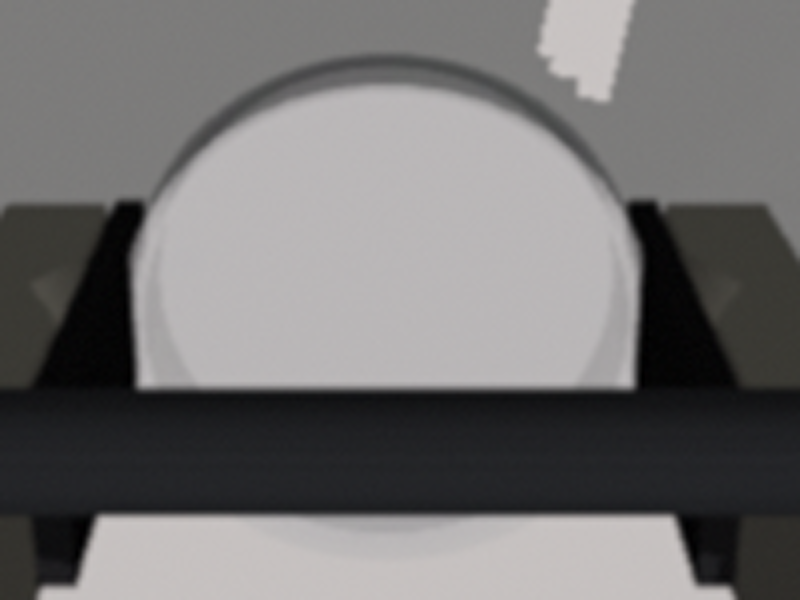

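```bash
python3 -m crank '[[-0.01,0,0,0,0,0,0.6],[-0.03,0,0,0,0,0,0.6],[-0.06,0,0,0,0,0,0.6],[-0.1,0,0,0,0,0,0.6],[-0.13,0,0,0,0,0,0.6],[-0.14,0,0,0,0,0,0.6],[-0.14,0,0,0,0,0,0.6]]'; python3 - <<'E'
from h import *
print(get_state()['width'],tool()[0],row([.4685,.0865,.13],toolR(YAW,0)))
snap('wrist','w12.png')
E
```

```text
t: 18.52
eef_pos: [0.4739, -0.3372, 0.1446]
ee_rot: [-0.677, 1.57, 1.079]
force: [-0.4, 0.1, -0.5]
width: 0.059
0.05896151344213755 [ 0.47385697 -0.3372267   0.14462559] [0.0149, -0.0729, 0.4174, -0.0022, 0.0007, 0.0005]
wrist 68.74770579266662 320.9883461526826 246.7560169283676 ['pixels', 'vfov', 'cx', 'cy', 'extrinsics']
```

View pics/w12.png

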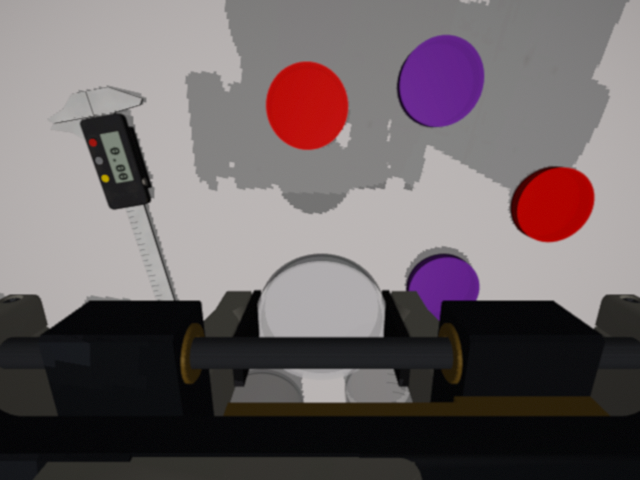

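```bash
python3 -m crank '[[0,-0.005,0.03,0,0,0,0.6],[0,-0.015,0.08,0,0,0,0.6],[0,-0.024,0.135,0,0,0,0.6],[0,-0.033,0.19,0,0,0,0.6],[0,-0.043,0.245,0,0,0,0.6],[0,-0.053,0.3,0,0,0,0.6],[0,-0.063,0.355,0,0,0,0.6],[0,-0.07,0.4,-0.001,0.001,0,0.6],[0.01,-0.073,0.4174,-0.002,0.001,0,0.6],[0.0149,-0.073,0.4174,-0.002,0.001,0,0.6]]'; python3 -m crank '[[0,0,0,0,0,0,0.6],[0,0,0,0,0,0,0.6]]'; python3 - <<'E'
from h import *
print(get_state()['width'],tool()[0],row([.4685,.0865,.065],toolR(YAW,0)))
snap('wrist','w13.png'); snap('scene','s13.png'); snap('top','t13.png')
E
```

```text
t: 19.82
eef_pos: [0.4675, 0.0867, 0.128]
ee_rot: [1.869, 1.567, -2.653]
force: [0.6, -0.7, -0.5]
width: 0.0591
t: 20.08
eef_pos: [0.4684, 0.0853, 0.1295]
ee_rot: [1.973, 1.57, -2.553]
force: [0.7, 0.3, 0.2]
width: 0.0591
0.05912853475441948 [0.46838951 0.0853035  0.12952643] [0.0645, -0.0004, 0.0012, -0.0014, -0.0004, -0.001]
wrist 68.74770579266662 320.9883461526826 246.7560169283676 ['pixels', 'vfov', 'cx', 'cy', 'extrinsics']
scene 43.737380160156675 320.40357221907885 245.53976130955647 ['pixels', 'vfov', 'cx', 'cy', 'extrinsics']
top 47.33957351698337 316.8983591729056 242.35170818374925 ['pixels', 'vfov', 'cx', 'cy', 'extrinsics']
```

View pics/w13.png

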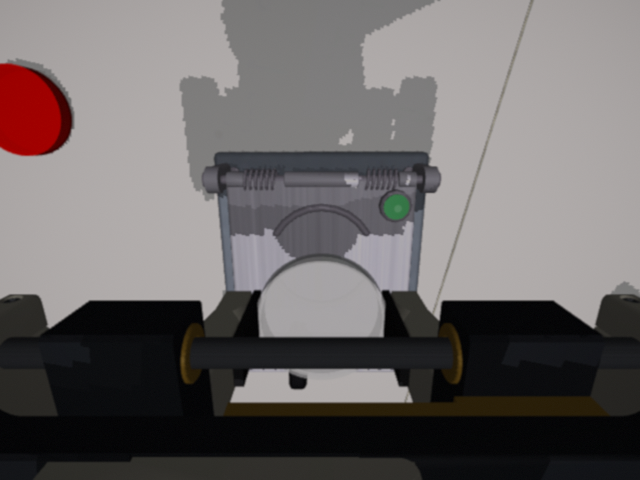

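```bash
python3 - <<'E'
from h import *
w=load('w13.png'); p,R=tool()
a,b=onz(w,276.5,234,.0515),onz(w,367.5,234,.0515); m=(a+b)/2
print('ends',(a-p)@EX,(a-p)@EY,(b-p)@EX,(b-p)@EY,'mid y',(m-p)@EY,'ring y from tcp',(np.array([.4685,.0865,0])-p)@EY,'x',(np.array([.4685,.0865,0])-p)@EX)
c=onz(w,321,206,.0515); print('apex out',(c-p)@EX)
a,b=onz(w,258,310,.14),onz(w,386,310,.14); print('dish y',((a+b)/2-p)@EY)
e=onz(w,321,255,.14); print('near edge x',(e-p)@EX)
E
```

```text
ends -0.01701960260063462 -0.03036838021392279 -0.016892572925700716 0.03310845454293612 mid y 0.0013700371645066647 ring y from tcp 0.0007941858085860046 x 2.1934971024747487e-05
apex out -0.03669730478887525
dish y 0.0011561705362909758
near edge x -0.0312959643865539
```

```bash
python3 -m crank '[[0.02,-0.0003,0.0006,-0.001,0,-0.001,0.6],[0.045,-0.0003,0.0006,-0.001,0,-0.001,0.6],[0.06,-0.0003,0.0006,-0.001,0,-0.001,0.6],[0.07,-0.0003,0.0006,-0.001,0,-0.001,0.6],[0.0715,-0.0003,0.0006,-0.001,0,-0.001,0.6],[0.0715,-0.0003,0.0006,-0.001,0,-0.001,0.6]]'; python3 - <<'E'
from h import *
p,R=tool(); print(p,R[2],get_state()['force'],row([.4685,.0863,.0535],toolR(YAW,0)))
snap('wrist','w14.png'); snap('scene','s14.png')
b=cv2.imread('pics/s14.png'); cv2.imwrite('pics/z14.png',cv2.resize(b[195:315,225:355],None,fx=5,fy=5,interpolation=cv2.INTER_CUBIC))
E
```

```text
t: 20.98
eef_pos: [0.469, 0.0871, 0.0586]
ee_rot: [-1.564, 1.57, 0.196]
force: [-1.2, -0.1, 0.0]
width: 0.0592
[0.46895084 0.08710405 0.05864319] [-9.99999258e-01 -1.21785028e-03  8.75275903e-06] [-1.17151649 -0.08670491  0.02571874] [0.0051, 0.0006, -0.0007, 0.001, 0.0, 0.0012]
wrist 68.74770579266662 320.9883461526826 246.7560169283676 ['pixels', 'vfov', 'cx', 'cy', 'extrinsics']
scene 43.737380160156675 320.40357221907885 245.53976130955647 ['pixels', 'vfov', 'cx', 'cy', 'extrinsics']
```

View pics/w14.png

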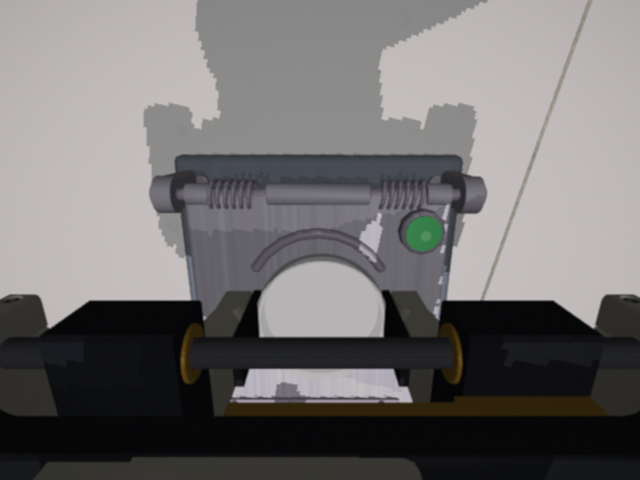

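View pics/z14.png

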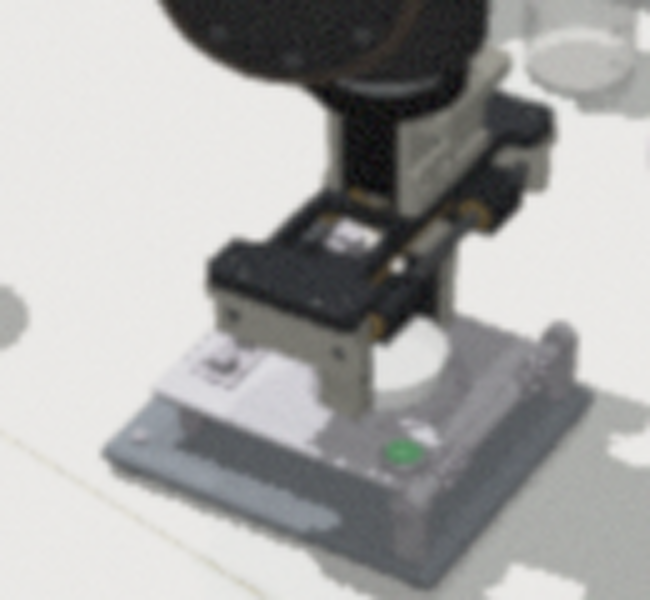

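```bash
python3 - <<'E'
from h import *
w=load('w14.png'); p,R=tool()
a,b=onz(w,257,270,.0515),onz(w,382,269,.0515); m=(a+b)/2
print('ends',[(q-p)@d for q in (a,b) for d in (EX,EY)],'mid y',(m-p)@EY)
for v in (229,238): print('apex',(onz(w,319,v,.0515)-p)@EX)
z=.058+.0105
a,b=onz(w,258,310,z),onz(w,386,310,z); print('dish y',((a+b)/2-p)@EY)
e=onz(w,321,255,z); print('near edge x',(e-p)@EX)
E
```

```text
ends [np.float64(-0.017185800426165847), np.float64(-0.031341633250409937), np.float64(-0.017743325623155), np.float64(0.03164617778159685)] mid y 0.00015227226559345043
apex -0.03851582582891711
apex -0.033968259489328856
dish y 0.001396426476546359
near edge x -0.030942369454772835
```

```bash
python3 -m crank '[[0.001,0.0002,-0.001,0.001,0,0.001,0.6],[0.003,0.0002,-0.001,0.001,0,0.001,0.6],[0.0045,0.0002,-0.001,0.001,0,0.001,0.6],[0.0045,0.0002,-0.001,0.001,0,0.001,0.6]]'; python3 -m crank '[[0.0005,0,0,0,0,0,0.6],[0.0005,0,0,0,0,0,0.6]]'; python3 - <<'E'
from h import *
p,R=tool(); print(p,get_state()['force'],loc(p,0))
E
```

```text
t: 21.58
eef_pos: [0.4686, 0.0859, 0.054]
ee_rot: [2.15, 1.57, -2.375]
force: [-1.9, -1.4, 4.8]
width: 0.0591
t: 21.82
eef_pos: [0.4687, 0.086, 0.0539]
ee_rot: [2.637, 1.571, -1.887]
force: [-3.5, 0.1, 9.2]
width: 0.0591
[0.46869474 0.0860084  0.05388572] [-3.49942109  0.14693901  9.23717913] [ 0.05530926 -0.00046343  0.00788572]
```

```bash
python3 -m crank '[[-0.0005,0,0,0,0,0,0.6],[-0.0008,0,0,0,0,0,0.6],[-0.0008,0,0,0,0,0,0.72],[-0.0008,0,0,0,0,0,0.85],[-0.0008,0,0,0,0,0,0.85],[-0.0008,0,0,0,0,0,0.85]]'; python3 -m crank '[[-0.005,0,0,0,0,0,0.85],[-0.02,0,0,0,0,0,0.85],[-0.05,0,0,0,0,0,0.85],[-0.1,0,0,0,0,0,0.85],[-0.15,0.02,0,0,0,0,0.85],[-0.18,0.05,0,0,0,0,0.85],[-0.19,0.06,0,0,0,0,0.85],[-0.19,0.06,0,0,0,0,0.85]]'; python3 - <<'E'
from h import *
print(get_state()['force'])
snap('wrist','w15.png'); snap('scene','s15.png')
b=cv2.imread('pics/s15.png'); cv2.imwrite('pics/z15.png',cv2.resize(b[195:315,225:355],None,fx=5,fy=5,interpolation=cv2.INTER_CUBIC))
b=cv2.imread('pics/w15.png'); cv2.imwrite('pics/z16.png',cv2.resize(b[160:350,220:420],None,fx=4,fy=4,interpolation=cv2.INTER_CUBIC)[:600])
E
```

```text
t: 22.58
eef_pos: [0.4686, 0.086, 0.054]
ee_rot: [1.891, 1.57, -2.633]
force: [0.2, 0.1, 0.3]
width: 0.0744
t: 23.58
eef_pos: [0.4097, 0.075, 0.2447]
ee_rot: [-1.005, 1.569, 0.755]
force: [0.1, 0.7, 0.3]
width: 0.0744
[0.11429711 0.66120899 0.26629551]
wrist 68.74770579266662 320.9883461526826 246.7560169283676 ['pixels', 'vfov', 'cx', 'cy', 'extrinsics']
scene 43.737380160156675 320.40357221907885 245.53976130955647 ['pixels', 'vfov', 'cx', 'cy', 'extrinsics']
```

View pics/z16.png

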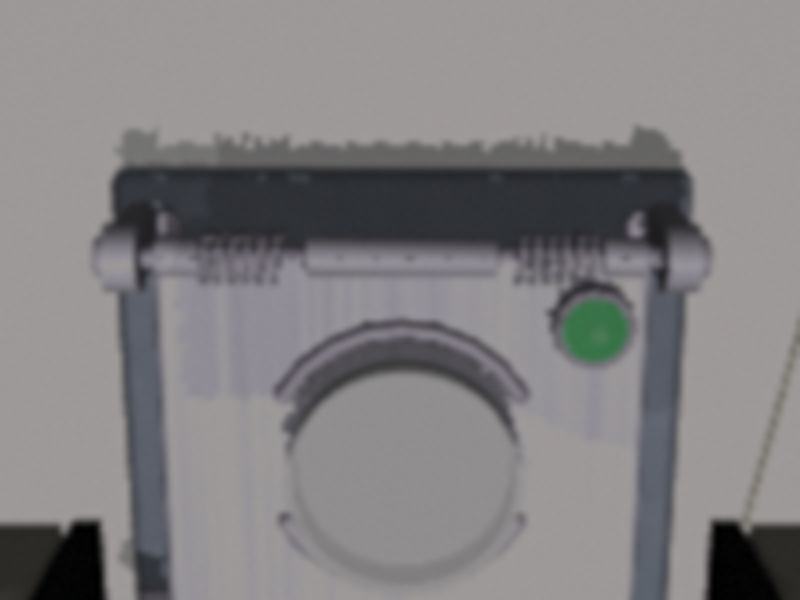

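View pics/z15.png

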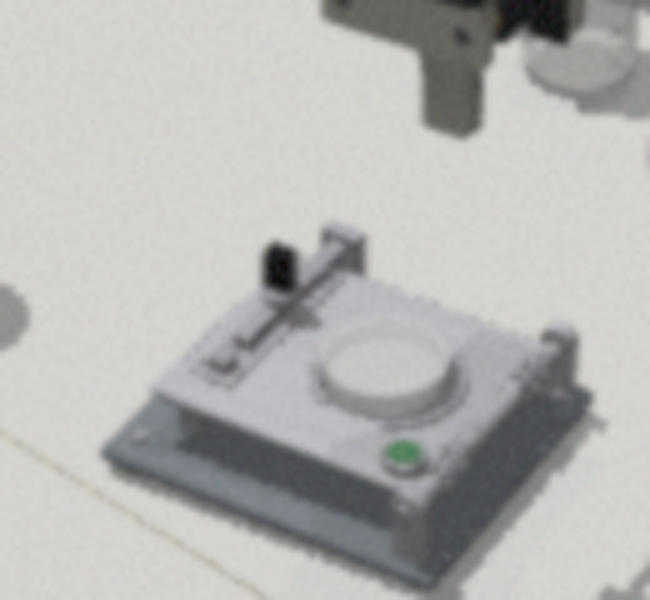

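```bash
python3 - <<'E'
from h import *
w=load('w15.png'); s=load('s15.png')
z=lambda x,y:(220+(x+.5)/4-.5,160+(y+.5)/4-.5)
near,far=loc(onz(w,*z(404,364),.064),0),loc(onz(w,*z(404,585),.064),0); print('near/far',near,far,(near+far)/2)
a,b=loc(onz(w,*z(288,462),.063),0),loc(onz(w,*z(522,462),.063),0);print('y',a,b,(a+b)[1]/2)
P=[loc(onz(w,*z(*q),.0515),0) for q in [(282,394),(522,394),(285,518),(522,518)]]; print('ring',np.round(P,4),np.mean(P,0))
# top-edge ellipse in scene: predict
for c in ((.055,0),(.055,.003)):
  for h in (.018,.003):
    pts=np.array([proj(s,tab(c[0]+.0315*np.cos(t),c[1]+.0315*np.sin(t),h,0)) for t in np.linspace(0,6.28,60)])
    print(c,h,((pts.min(0)-[225,195])*5).round(),((pts.max(0)-[225,195])*5).round())
E
python3 - <<'E'
from h import *
b=cv2.imread('pics/s15.png'); cv2.imwrite('pics/z17.png',cv2.resize(b[250:285,280:325],None,fx=14,fy=14,interpolation=cv2.INTER_CUBIC))
E
```

```text
near/far [0.02441214 0.00057263 0.018     ] [0.08648361 0.00054522 0.018     ] [0.05544787 0.00055893 0.018     ]
y [ 0.05155128 -0.02963462  0.017     ] [0.05158062 0.03128102 0.017     ] 0.000823203449997055
ring [[ 0.0368 -0.0318  0.0055]
 [ 0.0369  0.0318  0.0055]
 [ 0.0726 -0.0319  0.0055]
 [ 0.0727  0.0327  0.0055]] [0.05473781 0.00022707 0.0055    ]
(0.055, 0) 0.018 [325. 319.] [455. 400.]
(0.055, 0) 0.003 [325. 343.] [455. 425.]
(0.055, 0.003) 0.018 [321. 322.] [452. 404.]
(0.055, 0.003) 0.003 [322. 346.] [452. 428.]
```

View pics/z17.png

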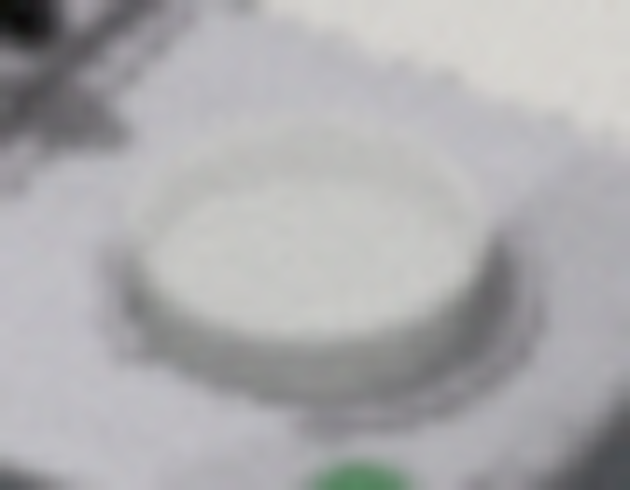

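```bash
python3 - <<'E'
from h import *
s=get_state(); print(s['t'],s['force']); print(job_done())
E
```

```text
23.675 [ 0.5039599  -0.72199437 -0.24772067]
the job is handed in; nothing more can be done
None
```

The dish table is level and bolted, the covered clear dish is flat inside the wire ring, and the job is handed in at 23.7 s (limit 61 s).

- **Pressing and bolting:** I pressed the table down by the thumb piece. The vertical force read 18–20 N, so it stayed below the 25 N ramming limit. I then slid the bolt about 22 mm until it met its end stop, with at most about 4 N sideways, and eased off until the bolt carried the load before letting go.
- **Checks on the table:** After release the table stayed level, the bolt tip showed through the keeper, and the thumb piece measured 21.9 mm from where it started.
- **Checks on the dish:** It came down at the table-top height, reading about 9 N at most. Its centre measured within about 1 mm of the ring's centre, and it looks flat in both the wrist and scene pictures.
- **One disagreement:** The grip on the dish closed to 59 mm instead of the 63 mm given. The pictures gave 60–63 mm across, it was held centred, and it did not slip.
- **Other objects:** The robot touches nothing (force readings near zero). I moved nothing else, but I did not measure the beaker, dropper bottle and timer again at the end.

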